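# Fit the needle bar through both bushings and hold it for clamping

### The job

On the service stand, slide the guard plate fully open along its track, then take the needle bar (the longest bar in the wooden rack) and thread it from above, foot first, down through the upper brass bushing and on through the lower one until its foot sticks out about 15 mm below the lower bushing, clear of the base plate. Finish while still holding the bar there in the gripper, upright and still, ready for its clamp screws to be tightened; nothing else carries it. Leave the other two bars in the rack and do not disturb the other things on the bench.

Things in the scene. Friction and masses are not known exactly. Their poses are not given: they have to be found in the camera images.
- stand: Fixed service stand: dark steel base plate 150 x 120 x 12 mm, cream column at its back (x +20 to +65 mm, 70 mm wide, top at z 112 mm) carrying two brass bushing blocks, 40 x 40 x 16 mm, one right above the other between cream cheeks. Origin on the bench on the vertical bore axis; x from the bores to the column, y the guard's opening direction, z up. Position and yaw vary.
- upper_mouth (a point): Centre of the top face of the upper bushing block (z 96 to 112 mm above the bench) where its vertical, straight-through bore of 15 mm diameter opens. Axes as the stand's. Beside it run the guard's two aluminium rails, along y from -45 to +120 mm, 10 mm wide, at x -28 and +38 mm, top at z 122 mm.
- lower_mouth (a point): Centre of the top face of the lower bushing block (z 50 to 66 mm above the bench), the mouth of its 15 mm bore, straight below upper_mouth and on the same axis. 30 mm of free space above it up to the upper block; 38 mm below it down to the base plate's top (z 12 mm). Axes as the stand's.
- guard (a joint): Sliding aluminium guard plate, 56 (x) x 70 (y) x 4 mm, just above the upper bushing between the rails (z 114 to 118 mm). Value in m: 0 = shut, centred over the bore in y; 0.08 = fully open, slid along the stand's +y to its stop. Starts between 0 and 0.02; about 1.5 N of friction; stays where it is left.
- guard_tab (a point): Top centre of the guard's grip tab, an upright fin on the middle of the guard plate: 10 mm thick along the stand's y, 30 mm wide along its x, 32 mm tall, z 118 to 150 mm (this point at 150 mm). Moves with the guard; lies at x +5 mm, y = guard value in the stand's frame. Axes as the stand's.
- rack: Light wooden block fixed to the bench, 60 (x) x 190 (y) x 55 mm tall; origin at the centre of its underside. Three blind holes in a row along its y at -60, 0 and +60 mm, 13.5 mm in diameter, floors 10 mm above the bench; one bar stands upright in each (which one varies). Position and yaw vary.
- needle_bar: The needle bar: plain straight round steel rod, 12 mm in diameter and 150 mm long, about 0.13 kg, standing upright in the rack; the longest of the three (its top starts 160 mm above the bench). Origin at the centre of its foot (lower end), z along the bar to its top. The foot tapers to 8 mm diameter over its last 6 mm.
- needle_bar_foot (a point): Centre of the needle bar's lower end face (same point as the bar's origin).
- presser_bar: Another plain round steel rod, 12 x 100 mm, upright in the rack (top 110 mm above the bench); leave it. Origin at its foot.
- collar_stud: Steel rod 12 mm in diameter and 90 mm long with a 22 mm wide, 14 mm tall collar at its top, upright in the rack (top 100 mm above the bench); leave it. Origin at its foot.
- thread_cone: Navy thread cone, 66 mm wide, 107 mm tall, bystander; origin at its underside.
- thread_cone2: Cream thread cone, 66 mm wide, 107 mm tall, bystander; origin at its underside.
- oil_bottle: Small white oil bottle, 40 mm wide, 85 mm tall, bystander; origin at its underside.
- screwdriver: Screwdriver lying on the bench, 170 mm long, bystander; origin below its middle.
- bobbin: Steel bobbin 22 mm wide, 11 mm tall, bystander; origin at its underside.
- bobbin2: Steel bobbin 22 mm wide, 11 mm tall, bystander; origin at its underside.
- tape_roll: Yellow roll of tape lying flat, 70 mm wide, 18 mm tall, bystander; origin at its underside.

How it is judged:
By the outcome, as a careful person would: the job done as asked, in the order asked, and still so for the second after the job is handed in, while the arm keeps its last pose, push and grip.
It also fails if it takes over 58 s, if anything falls off the work surface, if the arm or the gripper's body presses on something with over 40 N, if the wrist force passes 120 N, or if a joint passes its speed limit or range.

### The arm

A 7-joint arm with a two-finger parallel gripper is mounted at the origin on the work surface. World frame = base frame: x ahead of the robot, y to its left, z up, the work surface at z = 0. Lengths are in m, angles in rad, forces in N, time in s.
With the tool pointing down it reaches from about 0.425 to 0.8 m from the base axis. Payload 8.3 kg.
Tool frame: the origin (TCP) lies between the finger pads; the fingertips stand ctrl.tips_ahead ahead of it and the grasp point (between the pads) lies 6 mm ahead of it (ctrl.tips_ahead is the distance from the TCP to the fingertips, in m); z points along the fingers, y is the line along which they close (so a half turn about z gives the same grasp; the last joint's range is limited). The gripper opens to 85 mm and grips with 20 to 120 N. Pads are 22 mm wide; open, the fingers measure 114 mm over their backs; the gripper's body (76 mm by 85 mm) begins 54 mm behind the grasp point. The pads swing forward as they close: fully open they stand 13 mm farther back than shut.
Start: joints at [-0.063, 0.383, 0.016, 1.37, -0.006, 1.388, -0.046], TCP at [0.625, 0, 0.256] pointing down, gripper open.
Joint ranges: [-2.95, 2.95], [-0.25, 2.06], [-1.52, 1.56], [0.18, 2.33], [-1.44, 4.58], [0.02, 2.06], [-3.01, 3.01]. Speed limits (rad/s): [2.39, 2.39, 3.01, 3.01, 3.14, 3.14, 3.14].

### API

Orientations are given as a rotation vector (axis times angle).
In Python, from workcell import ctrl, read_camera gives the robot as it stands. The module is installed in compiled form; this text tells all that it offers.
- The arm moves only by the tool send_rows, never from a script. Its argument "moves" is a list of rows, each an object of numbers: "dx", "dy", "dz": the shift along the tool's x, y, z as a fraction of full scale; "ax", "ay", "az": the turn, a rotation vector about the tool's x, y, z as a fraction of full scale. In form: [{"dx": .., "dy": .., "dz": .., "ax": .., "ay": .., "az": ..}, ...]. A call has 1 to 8 rows; each row is the pose to reach, as a shift and turn from the pose commanded when the call began, along the tool's axes at that moment, turning the shorter way round; what a row does not reach only later rows make up. Full scale, the value 1, is 10 cm for a shift and 180 degrees for a turn. A row lasts 1/8 s, in which the tool goes at most 62.5 mm and 10.7 degrees, less where a joint would pass 70% of its speed; a pose out of reach is approached as far as the arm can. A call with a number of a shift or a turn outside -1 to 1 is refused whole. A call with a gripper value outside its range is refused whole. "gripper" is the closure, from 0 (fully open) to 1 (shut), set as the call begins (left out, the last holds). The fingers move at their own pace and stop on an object; the grip force is fixed at half the most. Time passes only in rows, so rows that repeat a pose let the fingers close. It gives the time, the measured TCP pose, the force, the opening and the grip force at its end, in the units of the state.
- ctrl.sense(): the state, without advancing time (a new reading comes with each control period).
- read_camera(name): name is "scene" or "side" or "wrist"; returns a dict with "img" (400x640x3 uint8, red, green, blue), "z_map" (400x640 float32, m along the optical axis (not along the pixel's ray), 0 where there is no reading), "K" (3x3 intrinsics, pixels), "R" (3x3) and "t" (3): a world point X has camera coordinates R X + t; the wrist camera has in their place "tool_from_camera" (4x4, takes a point from camera to tool coordinates, whose origin is the TCP and whose axes are the flange's). Camera axes: x right, y down, z forward; pixel columns grow to the right and rows downward; lengths in m; the calibration is good to about 2 mm. The wrist camera is an equidistant fisheye: a pixel r from the principal point sees the ray r / f radians off the axis. A picture is of the moment at which its call begins: read the wrist's pose just before it.
- ctrl.finish_job(): hands the job in; it is judged then, once.
The state is a dict: "t": time; "joint_pos": joint angles; "joint_velocities": joint speeds; "tau": joint torques, N m; "tcp_pos": TCP position; "orientation": TCP orientation; "contact_force": force on the tool from outside, world axes, zero at the start; "ft_torque": the same for the moment, N m; "opening": finger opening in m; "grasp_force": force on a finger pad.
Only numpy, scipy, OpenCV 4.12 (cv2) and the standard library are available. Lean on these libraries where they do the work, as an engineer would, in place of code of your own. Each camera call takes 0.05 s, during which the arm holds its last target. There are 200 camera calls.

## Working session

There is one attempt and no reset: what is moved stays moved. The work goes in short steps, Python scripts to look and compute and a tool call to move; the robot and the scene stay as the last step left them, time stands still between calls to the robot, and variables do not carry over. Pictures are saved under pics/ and viewed, at most 10 in all, crops included, and the job is handed in when it is done.

Besides the shell and the picture viewer there is one more tool, called after "Call:" in YAML: its name, and indented under it one key for each argument. send_rows: Moves the arm, as the interface text tells. Its arguments: {"type":"object","properties":{"moves":{"type":"array"},"gripper":{"type":"number"}},"required":["moves"]}

```bash
mkdir -p pics; cat > h.py <<'E'
import numpy as np, cv2
from scipy.spatial.transform import Rotation as Rn
from workcell import ctrl, read_camera
def cloud(c):
    z=c["z_map"]; v,u=np.indices(z.shape); K=c["K"]
    P=np.stack([(u-K[0,2])/K[0,0]*z,(v-K[1,2])/K[1,1]*z,z],-1)
    W=(P-c["t"])@c["R"]; W[z==0]=np.nan
    return W
def save(n,img): cv2.imwrite("pics/"+n,cv2.cvtColor(img,cv2.COLOR_RGB2BGR))
E
python3 - <<'E'
from h import *
s=ctrl.sense(); print(s["t"],s["tcp_pos"],s["orientation"],s["opening"],ctrl.tips_ahead)
for n in("scene","side"):
    c=read_camera(n); save(n+"0.png",c["img"]); np.savez(n+"0.npz",**c); print(n,c["K"][0,0],-c["R"].T@c["t"], c["R"][2])
E
```

```text
0.0 [6.24552933e-01 3.37561564e-05 2.55281271e-01] [-2.22040528e+00 -2.22058895e+00  2.18482863e-03] 0.08543865583134168 0.025
scene 458.73301730344406 [ 1.3713487  -0.43360055  0.92261537] [-0.66677644  0.36658512 -0.64886403]
side 400.41622526893934 [ 0.19770223 -0.71707323  1.07821522] [ 0.3057604   0.57050145 -0.76225893]
```

View pics/scene0.png

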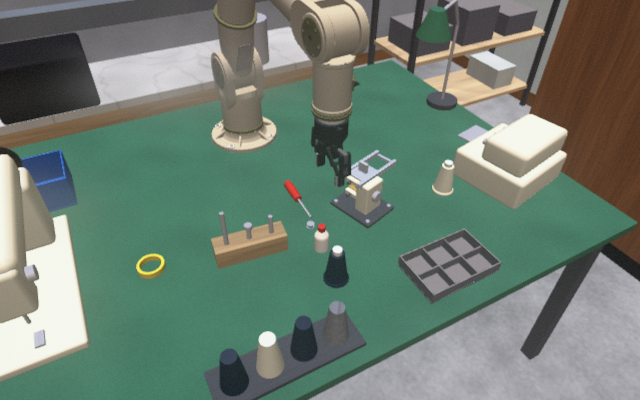

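View pics/side0.png

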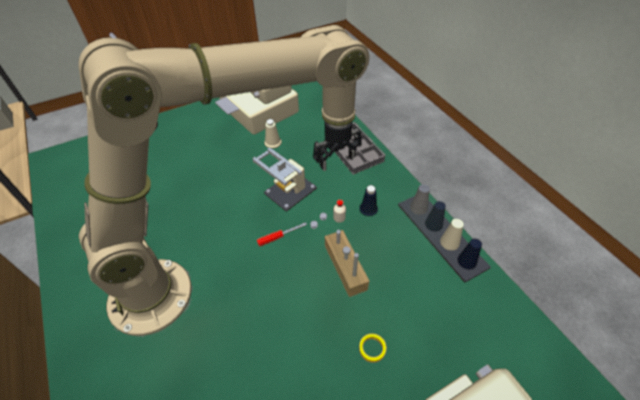

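The scene picture shows the rack at about (250,243), with the needle bar, its tallest bar, at (224,228). The stand is at (364,195), with its rails running up-right to (395,160). The side view agrees: the needle bar is at (355,265) and the stand at (288,180).

```bash
python3 - <<'E'
from h import *
def ld(n): return cloud(dict(np.load(n+"0.npz")))
for n,rk,st in(("scene",(205,205,295,270),(325,145,402,228)),("side",(320,225,372,297),(245,140,320,212))):
    W=ld(n)
    def crop(b): return W[b[1]:b[3],b[0]:b[2]].reshape(-1,3)
    P=crop(rk); T=P[abs(P[:,2]-.055)<.004]
    r=cv2.minAreaRect((T[:,:2]*1000).astype(np.float32)); print(n,"rack",len(T),r, np.median(T,0))
    B=P[P[:,2]>.064]
    for lo,hi in((.064,.112),(.118,.165)):
        Q=B[(B[:,2]>lo)&(B[:,2]<hi)]; print(lo,len(Q)); 
        if hi>.15: print(Q.mean(0).round(4),Q.max(0).round(3))
    P=crop(st)
    for lo,hi in((.005,.018),(.105,.116),(.1185,.127),(.128,.16)):
        T=P[(P[:,2]>lo)&(P[:,2]<hi)]
        if len(T)>3: print("stand",lo,len(T),cv2.minAreaRect((T[:,:2]*1000).astype(np.float32)),T.mean(0).round(4))
E
```

```text
scene rack 1117 ((551.0628662109375, -192.32366943359375), (190.3487548828125, 66.23851013183594), 83.03730773925781) [ 0.55513782 -0.19950206  0.05447336]
0.064 218
0.118 76
[ 0.5465 -0.2526  0.1422] [ 0.551 -0.246  0.162]
stand 0.005 841 ((466.6302185058594, 261.8187561035156), (219.9839630126953, 360.3361511230469), 21.358774185180664) [0.5564 0.154  0.0111]
stand 0.105 411 ((523.448974609375, 203.42669677734375), (92.64044952392578, 169.0572967529297), 16.677480697631836) [0.5352 0.1887 0.111 ]
stand 0.1185 295 ((509.9670715332031, 198.6635284423828), (79.13692474365234, 167.1715087890625), 16.855831146240234) [0.5177 0.1989 0.1211]
stand 0.128 79 ((517.9009399414062, 172.8097381591797), (32.308448791503906, 12.941949844360352), 11.99550724029541) [0.5197 0.1717 0.1412]
side rack 749 ((545.6072387695312, -194.497314453125), (190.06336975097656, 60.50099563598633), 83.1451416015625) [ 0.54005647 -0.20349308  0.05300321]
0.064 134
0.118 44
[ 0.5367 -0.2553  0.1427] [ 0.543 -0.249  0.16 ]
stand 0.005 696 ((526.2801513671875, 269.72222900390625), (170.6331024169922, 362.2206115722656), 2.607276201248169) [0.5204 0.1659 0.0093]
stand 0.105 400 ((512.89892578125, 200.10556030273438), (97.5197982788086, 169.01202392578125), 16.851932525634766) [0.5144 0.1765 0.1112]
stand 0.1185 152 ((503.6317138671875, 195.48687744140625), (77.18457794189453, 165.02598571777344), 16.50994110107422) [0.5061 0.1893 0.1205]
stand 0.128 53 ((511.03118896484375, 171.81358337402344), (29.406940460205078, 12.771492958068848), 12.375203132629395) [0.5104 0.17   0.1407]
```

```bash
python3 - <<'E'
from h import *
a=np.load("scene0.npz")["img"][140:230,320:405]; b=np.load("side0.npz")["img"][140:215,240:325]
a=cv2.resize(a,(400,424),interpolation=cv2.INTER_CUBIC); b=cv2.resize(b,(400,424),interpolation=cv2.INTER_CUBIC); save("c1.png",np.hstack([a,b]))
E
```

```text
(no output)
```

View pics/c1.png

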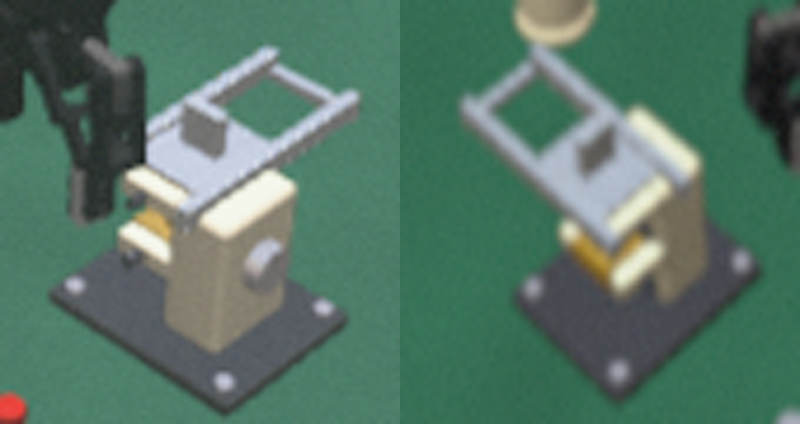

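The crop shows the guard about 11 mm open with its tab up, and the rails running away from the column side along +y. The estimates are: stand origin ≈ (0.513, 0.160) with yaw ≈ 16.8°, tab ≈ (0.5145, 0.172), needle bar ≈ (0.541, -0.252), rack yaw ≈ -7°. I'll go above the stand with the gripper shut.

```bash
cat >> h.py <<'E'
def S(x,y,z,o=(.5127,.1597),yaw=16.8):
    r=np.radians(yaw);c,s=np.cos(r),np.sin(r); return np.array([o[0]+x*c-y*s,o[1]+x*s+y*c,z])
def go(p,yaw):
    "print shift/turn (units of moves) to TCP p, tool down with closing axis = world x turned by yaw deg"
    s=ctrl.sense(); R=Rn.from_rotvec(s["orientation"])
    T=Rn.from_euler("z",yaw,degrees=True)*Rn.from_rotvec(np.pi*np.array([1,1,0])/2**.5)
    print("t",round(s["t"],2),"tcp",s["tcp_pos"].round(4),"F",s["contact_force"].round(1),"d",(R.inv().apply(p-s["tcp_pos"])/.1).round(3),"a",((R.inv()*T).as_rotvec()/np.pi).round(4))
E
python3 -c "
from h import *
go(S(.005,-.022,.2),16.8)"
```

```text
t 0.1 tcp [6.246e-01 1.000e-04 2.554e-01] F [-0.  -0.  -0.4] d [ 1.4   -1.006  0.556] a [-0.0006 -0.0001 -0.0933]
```

Call:
send_rows:
  moves:
    - {"dx": 0.3,"dy": -0.2,"dz": 0,"az": -0.03}
    - {"dx": 0.65,"dy": -0.45,"dz": 0,"az": -0.06}
    - {"dx": 1,"dy": -0.7,"dz": 0,"az": -0.0933}
    - {"dx": 1,"dy": -0.7,"dz": 0,"az": -0.0933}
    - {"dx": 1,"dy": -0.7,"dz": 0,"az": -0.0933}
  gripper: 1

```text
validation failed for argument at $.mo...
```

```bash
python3 - <<'E'
from h import *
s=ctrl.sense();c=read_camera("wrist");print(s["tcp_pos"],c["K"],c["tool_from_camera"]);np.savez("w1.npz",p=s["tcp_pos"],o=s["orientation"],**c);save("w1.png",c["img"])
go(S(.005,-.022,.2),16.8)
go(S(.005,-.022,.151),16.8)
E
```

```text
[6.24595453e-01 6.56512015e-05 2.55383418e-01] [[309.70691629   0.         319.26415207]
 [  0.         309.70691629 196.11627912]
 [  0.           0.           1.        ]] [[-2.26322197e-03 -9.54803938e-01 -2.97227719e-01  7.73141954e-02]
 [ 9.99997390e-01 -2.25354448e-03 -3.75210382e-04  8.87344826e-05]
 [-3.11563534e-04 -2.97227792e-01  9.54806547e-01 -1.17275267e-01]
 [ 0.00000000e+00  0.00000000e+00  0.00000000e+00  1.00000000e+00]]
t 0.15 tcp [6.247e-01 1.000e-04 2.555e-01] F [-0.3  0.7  1.4] d [ 1.4   -1.007  0.557] a [-0.0005 -0.0001 -0.0933]
t 0.15 tcp [6.247e-01 1.000e-04 2.555e-01] F [-0.3  0.7  1.4] d [ 1.4   -1.007  1.047] a [-0.0005 -0.0001 -0.0933]
```

View pics/w1.png

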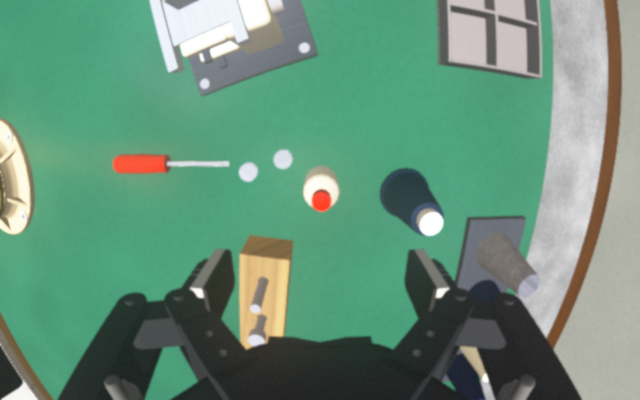

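The move was refused, probably because every row needs all six keys, so the wrist picture is still from the start pose (stand at the top near (230,40), rack at (265,290)). I'll resend it with all the keys.

Call:
send_rows:
  moves:
    - {"dx": 0.3,"dy": -0.2,"dz": 0,"ax": 0,"ay": 0,"az": -0.03}
    - {"dx": 0.65,"dy": -0.45,"dz": 0,"ax": 0,"ay": 0,"az": -0.06}
    - {"dx": 1,"dy": -0.7,"dz": 0,"ax": 0,"ay": 0,"az": -0.0933}
    - {"dx": 1,"dy": -0.7,"dz": 0,"ax": 0,"ay": 0,"az": -0.0933}
    - {"dx": 1,"dy": -0.7,"dz": 0,"ax": 0,"ay": 0,"az": -0.0933}
  gripper: 1

```text
t: 0.78
tcp_pos: [0.5551, 0.0994, 0.2562]
orientation: [1.874, 2.521, -0.001]
contact_force: [0.4, -0.7, 0.7]
opening: 0.0003
grasp_force: 0.0
```

```bash
python3 - <<'E'
from h import *
s=ctrl.sense();c=read_camera("wrist");np.savez("w2.npz",p=s["tcp_pos"],o=s["orientation"],**c);save("w2.png",c["img"])
go(S(.005,-.022,.2),16.8)
go(S(.005,-.022,.151),16.8)
E
```

```text
t 0.82 tcp [0.5554 0.0988 0.2561] F [ 0.8  0.  -0.2] d [ 0.486 -0.184  0.561] a [-0.0001  0.0002 -0.0007]
t 0.82 tcp [0.5554 0.0988 0.2561] F [ 0.8  0.  -0.2] d [ 0.487 -0.184  1.051] a [-0.0001  0.0002 -0.0007]
```

View pics/w2.png

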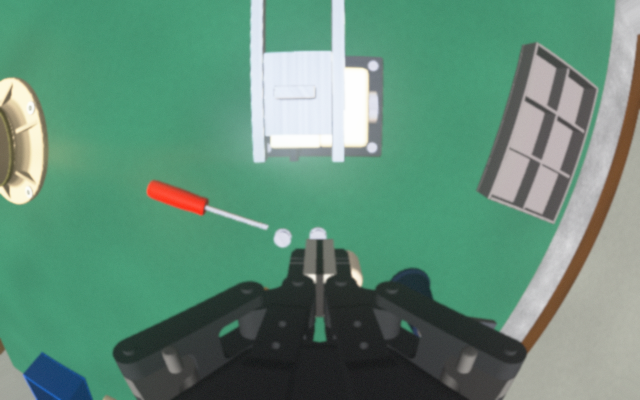

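The close view shows the rail ends at row 161 (left rail columns 253–265, right 331–344), the tab at (295,93), and rails parallel to the image columns, which confirms the yaw. I'll intersect these pixels with their known heights.

```bash
cat >> h.py <<'E'
def wpix(d,u,v,z):
    K=d["K"];a=np.array([u-K[0,2],v-K[1,2]]);r=np.hypot(*a);th=r/K[0,0]
    ray=np.r_[a/r*np.sin(th),np.cos(th)] if r>0 else np.array([0,0,1.])
    M=d["tool_from_camera"];R=Rn.from_rotvec(d["o"])
    o=d["p"]+R.apply(M[:3,3]);w=R.apply(M[:3,:3]@ray); return o+w*(z-o[2])/w[2]
def inS(p,o=(.5127,.1597),yaw=16.8):
    r=np.radians(yaw);d=np.array(p[:2])-o;c,s=np.cos(r),np.sin(r);return np.array([c*d[0]+s*d[1],-s*d[0]+c*d[1]])
E
python3 - <<'E'
from h import *
d=dict(np.load("w2.npz"))
for n,u,v,z in(("rail- end (-28,-45)",259,161,.122),("rail+ end (38,-45)",337.5,161,.122),("rail-far",256.5,20,.122),("rail+far",338,20,.122),("tab (5,g)",295,93,.150),("guard -y edge c (5,g-35)",298,135,.118),("plate hole",373,66,.012),("plate hole",372,147,.012)): print(n,(inS(wpix(d,u,v,z))*1000).round(1))
E
```

```text
rail- end (-28,-45) [-26.7 -40.2]
rail+ end (38,-45) [ 38.7 -40.8]
rail-far [-26.7  78.1]
rail+far [39. 76.]
tab (5,g) [ 6.6 14.4]
guard -y edge c (5,g-35) [  6.2 -19.5]
plate hole [85.9 51.4]
plate hole [ 86.2 -44.7]
```

Yaw is confirmed, with the origin shifted about (+1, +4) mm. That is good enough to push the tab, so I'll go down behind it.

Call:
send_rows:
  moves:
    - {"dx": 0.25,"dy": -0.09,"dz": 0.2,"ax": 0,"ay": 0,"az": 0}
    - {"dx": 0.48,"dy": -0.18,"dz": 0.5,"ax": 0,"ay": 0,"az": 0}
    - {"dx": 0.48,"dy": -0.18,"dz": 0.8,"ax": 0,"ay": 0,"az": 0}
    - {"dx": 0.48,"dy": -0.18,"dz": 1.0,"ax": 0,"ay": 0,"az": 0}
    - {"dx": 0.48,"dy": -0.18,"dz": 1.0,"ax": 0,"ay": 0,"az": 0}

```text
t: 1.45
tcp_pos: [0.5234, 0.1392, 0.1545]
orientation: [-1.875, -2.518, 0.005]
contact_force: [0.1, 0.7, 0.8]
opening: -0.0001
grasp_force: 0.0
```

Call:
send_rows:
  moves:
    - {"dx": 0.1,"dy": 0,"dz": 0.03,"ax": 0,"ay": 0,"az": 0}
    - {"dx": 0.2,"dy": 0,"dz": 0.03,"ax": 0,"ay": 0,"az": 0}
    - {"dx": 0.32,"dy": 0,"dz": 0.03,"ax": 0,"ay": 0,"az": 0}
    - {"dx": 0.44,"dy": 0,"dz": 0.03,"ax": 0,"ay": 0,"az": 0}
    - {"dx": 0.56,"dy": 0,"dz": 0.03,"ax": 0,"ay": 0,"az": 0}
    - {"dx": 0.68,"dy": 0,"dz": 0.03,"ax": 0,"ay": 0,"az": 0}
    - {"dx": 0.8,"dy": 0,"dz": 0.03,"ax": 0,"ay": 0,"az": 0}

```text
t: 2.33
tcp_pos: [0.5005, 0.2182, 0.1533]
orientation: [-1.873, -2.522, 0.0]
contact_force: [-0.4, -2.0, 1.5]
opening: 0.0002
grasp_force: 0.9
```

```bash
python3 - <<'E'
from h import *
s=ctrl.sense();print(s["tcp_pos"],inS(s["tcp_pos"]),s["contact_force"],s["t"])
c=read_camera("wrist");np.savez("w3.npz",p=s["tcp_pos"],o=s["orientation"],**c)
c=read_camera("scene");W=cloud(c)[140:228,325:402].reshape(-1,3);T=W[(W[:,2]>.130)&(W[:,2]<.155)]
T=np.array([[*inS(p),p[2]] for p in T]);print(len(T),np.percentile(T,[5,50,95],axis=0).round(3)); save("s3.png",cv2.resize(c["img"][130:230,310:430],(720,600)))
E
```

```text
[0.50045703 0.21819004 0.15333435] [0.00518505 0.05953226] [-0.41086728 -1.9922472   1.46725603] 2.325
85 [[-0.003  0.048  0.133]
 [ 0.016  0.054  0.144]
 [ 0.023  0.076  0.153]]
```

View pics/s3.png

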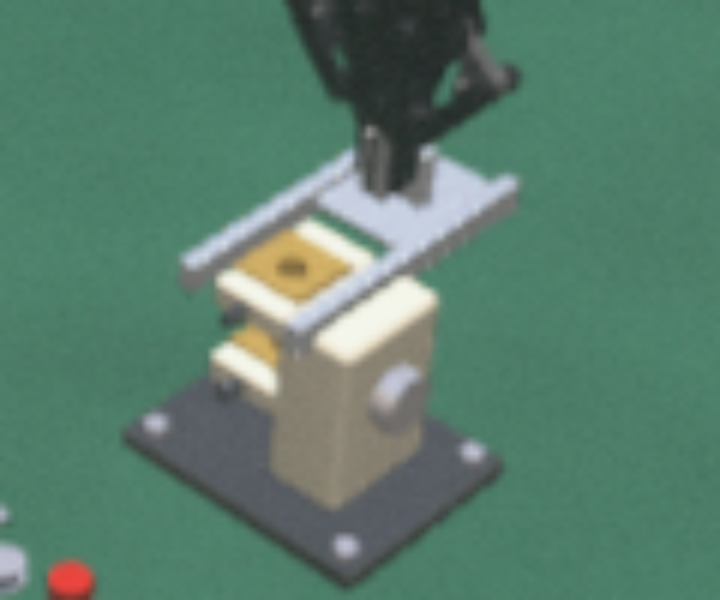

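The tab is being pushed: 2 N, still sliding, and the bore is uncovered at crop pixel (293,267). I'll push on gently until the force climbs.

Call:
send_rows:
  moves:
    - {"dx": 0.03,"dy": 0,"dz": 0,"ax": 0,"ay": 0,"az": 0}
    - {"dx": 0.06,"dy": 0,"dz": 0,"ax": 0,"ay": 0,"az": 0}
    - {"dx": 0.06,"dy": 0,"dz": 0,"ax": 0,"ay": 0,"az": 0}

```text
t: 2.8
tcp_pos: [0.4989, 0.223, 0.1531]
orientation: [-1.873, -2.522, 0.001]
contact_force: [0.3, 0.8, -0.1]
opening: -0.0001
grasp_force: 0.1
```

Call:
send_rows:
  moves:
    - {"dx": 0.02,"dy": 0,"dz": 0,"ax": 0,"ay": 0,"az": 0}
    - {"dx": 0.03,"dy": 0,"dz": 0,"ax": 0,"ay": 0,"az": 0}
    - {"dx": 0.03,"dy": 0,"dz": 0,"ax": 0,"ay": 0,"az": 0}

```text
t: 3.18
tcp_pos: [0.4984, 0.2247, 0.1532]
orientation: [1.874, 2.52, -0.002]
contact_force: [0.5, -4.2, -0.8]
opening: -0.0002
grasp_force: 2.4
```

Call:
send_rows:
  moves:
    - {"dx": 0.02,"dy": 0,"dz": 0,"ax": 0,"ay": 0,"az": 0}
    - {"dx": 0.03,"dy": 0,"dz": 0,"ax": 0,"ay": 0,"az": 0}
    - {"dx": 0.03,"dy": 0,"dz": 0,"ax": 0,"ay": 0,"az": 0}

```text
t: 3.55
tcp_pos: [0.4984, 0.2249, 0.1532]
orientation: [1.877, 2.516, -0.005]
contact_force: [1.8, -12.1, 3.4]
opening: -0.0001
grasp_force: 6.1
```

Call:
send_rows:
  moves:
    - {"dx": 0.02,"dy": 0,"dz": 0,"ax": 0,"ay": 0,"az": 0}
    - {"dx": 0.03,"dy": 0,"dz": 0,"ax": 0,"ay": 0,"az": 0}
    - {"dx": 0.03,"dy": 0,"dz": 0,"ax": 0,"ay": 0,"az": 0}

```text
t: 3.92
tcp_pos: [0.4983, 0.2251, 0.1532]
orientation: [1.879, 2.512, -0.009]
contact_force: [2.4, -18.9, 4.4]
opening: 0.0001
grasp_force: 9.8
```

The stop is reached: force up to 19 N with no motion. I'll back off and lift, then look at the bore on the way out.

Call:
send_rows:
  moves:
    - {"dx": -0.1,"dy": 0,"dz": 0,"ax": 0,"ay": 0,"az": 0}
    - {"dx": -0.25,"dy": 0,"dz": -0.1,"ax": 0,"ay": 0,"az": 0}
    - {"dx": -0.5,"dy": 0,"dz": -0.4,"ax": 0,"ay": 0,"az": 0}
    - {"dx": -0.8,"dy": 0,"dz": -0.8,"ax": 0,"ay": 0,"az": 0}
    - {"dx": -1,"dy": 0,"dz": -1,"ax": 0,"ay": 0,"az": 0}
    - {"dx": -1,"dy": 0,"dz": -1,"ax": 0,"ay": 0,"az": 0}
    - {"dx": -1,"dy": 0,"dz": -1,"ax": 0,"ay": 0,"az": 0}

```text
t: 4.8
tcp_pos: [0.5247, 0.137, 0.2526]
orientation: [-1.871, -2.522, 0.0]
contact_force: [-0.5, 0.8, 0.1]
opening: -0.0
grasp_force: 0.0
```

```bash
python3 - <<'E'
from h import *
s=ctrl.sense();c=read_camera("wrist");d=dict(p=s["tcp_pos"],o=s["orientation"],**c);np.savez("w4.npz",**d)
print(s["tcp_pos"],inS(s["tcp_pos"]),np.abs(s["joint_velocities"]).max())
save("w4.png",cv2.resize(c["img"][40:240,200:400],(600,600),interpolation=cv2.INTER_CUBIC))
E
```

```text
[0.52468853 0.13703113 0.252645  ] [ 0.00492483 -0.02516642] 0.013276939522033022
```

View pics/w4.png

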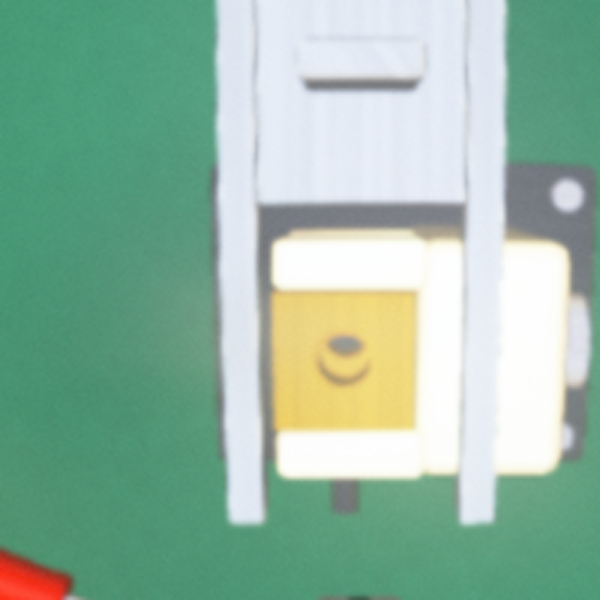

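The bore mouth shows at crop (344,358), which is full-frame pixel (314.7,159.3). The brass block spans 272–417 by 290–431, and the guard tab sits well clear at (360,65).

```bash
python3 - <<'E'
from h import *
d=dict(np.load("w4.npz"))
for n,u,v,z in(("bore",344,358,.112),("blkc",344.5,360.5,.112),("blkL",272,360,.112),("blkR",417,360,.112),("blkT",344,290,.112),("blkB",344,431,.112),("rail-28,-45",247,523,.122),("rail38,-45",477,523,.122),("tab 5,80",363,60,.150),("lowbore?",344,345,.066)):
    p=wpix(d,200+u/3-.33,40+v/3-.33,z);print(n,(p*1000).round(1),(inS(p)*1000).round(1))
s=ctrl.sense()
go(np.array([.541,-.2515,.25]),-7)
E
```

```text
bore [512.4 164.5 112. ] [1.1 4.7]
blkc [512.7 163.9 112. ] [1.2 4. ]
blkL [493.  158.2 112. ] [-19.3   4.3]
blkR [532.2 169.9 112. ] [21.7  4.2]
blkT [506.9 183.  112. ] [ 1.1 24. ]
blkB [518.4 144.1 112. ] [  1.  -16.6]
rail-28,-45 [498.9 112.6 122. ] [-26.8 -41.1]
rail38,-45 [562.  131.6 122. ] [ 39.1 -41.1]
tab 5,80 [494.8 240.9 150. ] [ 6.3 82.9]
lowbore? [512.8 160.4  66. ] [0.3 0.7]
t 4.85 tcp [0.5244 0.1372 0.2522] F [ 0.   0.4 -0.4] d [-3.768 -0.972  0.021] a [-6.000e-04 -1.000e-04  1.328e-01]
```

Call:
send_rows:
  moves:
    - {"dx": -0.3,"dy": -0.08,"dz": 0,"ax": 0,"ay": 0,"az": 0.04}
    - {"dx": -0.65,"dy": -0.16,"dz": 0,"ax": 0,"ay": 0,"az": 0.09}
    - {"dx": -1,"dy": -0.25,"dz": 0,"ax": 0,"ay": 0,"az": 0.1328}
  gripper: 0

```text
t: 5.22
tcp_pos: [0.5296, 0.0335, 0.252]
orientation: [-2.356, -2.076, 0.002]
contact_force: [0.5, 0.4, 0.4]
opening: 0.0546
grasp_force: 0.0
```

```bash
python3 -c "
from h import *
go(np.array([.541,-.2515,.25]),-7)"
```

```text
t 5.22 tcp [0.5296 0.0335 0.252 ] F [0.5 0.4 0.4] d [-2.813  0.471  0.019] a [-0.0007  0.     -0.0012]
```

Call:
send_rows:
  moves:
    - {"dx": -0.33,"dy": 0.06,"dz": 0,"ax": 0,"ay": 0,"az": 0}
    - {"dx": -0.66,"dy": 0.11,"dz": 0,"ax": 0,"ay": 0,"az": 0}
    - {"dx": -1,"dy": 0.17,"dz": 0,"ax": 0,"ay": 0,"az": 0}

```text
t: 5.6
tcp_pos: [0.5344, -0.0677, 0.252]
orientation: [-2.351, -2.081, 0.002]
contact_force: [-0.1, -1.0, -0.1]
opening: 0.0856
grasp_force: 0.0
```

Call:
send_rows:
  moves:
    - {"dx": -0.33,"dy": 0.06,"dz": 0,"ax": 0,"ay": 0,"az": 0}
    - {"dx": -0.66,"dy": 0.11,"dz": 0,"ax": 0,"ay": 0,"az": 0}
    - {"dx": -0.98,"dy": 0.17,"dz": 0,"ax": 0,"ay": 0,"az": 0}

```text
t: 5.98
tcp_pos: [0.5394, -0.1671, 0.2519]
orientation: [-2.351, -2.081, 0.001]
contact_force: [0.3, 1.0, 0.3]
opening: 0.0851
grasp_force: 0.0
```

Call:
send_rows:
  moves:
    - {"dx": -0.33,"dy": 0.06,"dz": 0,"ax": 0,"ay": 0,"az": 0}
    - {"dx": -0.6,"dy": 0.11,"dz": 0,"ax": 0,"ay": 0,"az": 0}
    - {"dx": -0.8,"dy": 0.14,"dz": 0,"ax": 0,"ay": 0,"az": 0}
    - {"dx": -0.8,"dy": 0.14,"dz": 0,"ax": 0,"ay": 0,"az": 0}
    - {"dx": -0.8,"dy": 0.14,"dz": 0,"ax": 0,"ay": 0,"az": 0}

```text
t: 6.6
tcp_pos: [0.5439, -0.2471, 0.2529]
orientation: [-2.352, -2.081, -0.001]
contact_force: [-0.2, 1.0, 0.3]
opening: 0.0856
grasp_force: 0.0
```

```bash
python3 - <<'E'
from h import *
s=ctrl.sense();c=read_camera("wrist");d=dict(p=s["tcp_pos"],o=s["orientation"],**c);np.savez("w5.npz",**d)
go(np.array([.541,-.2515,.25]),-7)
save("w5.png",cv2.resize(c["img"][100:300,220:420],(600,600),interpolation=cv2.INTER_CUBIC))
E
```

```text
t 6.65 tcp [ 0.544  -0.2469  0.2531] F [ 0.  -0.   0.4] d [-0.049 -0.024  0.031] a [-0.0001 -0.0003  0.0001]
```

View pics/w5.png

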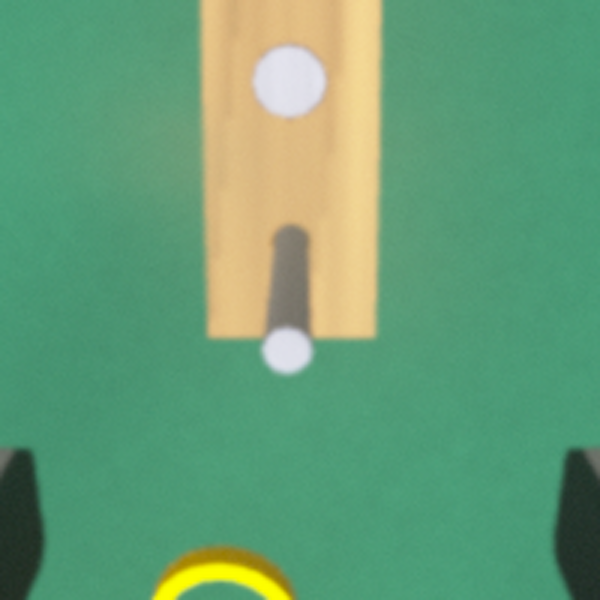

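The bar's top shows at crop (287,350) and enters the rack at about (291,237). The stud is at (289,80), and there is free space on both sides for the fingers.

```bash
python3 - <<'E'
from h import *
d=dict(np.load("w5.npz"))
for u,v,z in((287,350,.160),(291,241,.055),(289,80,.100)): print((wpix(d,220+u/3-.33,100+v/3-.33,z)*1000).round(1))
t=wpix(d,220+287/3-.33,100+350/3-.33,.160)
go(np.array([t[0],t[1],.133]),-7)
E
```

```text
[ 540.4 -250.1  160. ]
[ 540.6 -249.5   55. ]
[ 547.9 -190.3  100. ]
t 6.65 tcp [ 0.544  -0.2469  0.2531] F [ 0.  -0.   0.4] d [-0.037 -0.031  1.201] a [-0.0001 -0.0003  0.0001]
```

Call:
send_rows:
  moves:
    - {"dx": -0.04,"dy": -0.03,"dz": 0.15,"ax": 0,"ay": 0,"az": 0}
    - {"dx": -0.04,"dy": -0.03,"dz": 0.4,"ax": 0,"ay": 0,"az": 0}
    - {"dx": -0.04,"dy": -0.03,"dz": 0.7,"ax": 0,"ay": 0,"az": 0}
    - {"dx": -0.04,"dy": -0.03,"dz": 0.97,"ax": 0,"ay": 0,"az": 0}
    - {"dx": -0.04,"dy": -0.03,"dz": 0.97,"ax": 0,"ay": 0,"az": 0}

```text
t: 7.28
tcp_pos: [0.5382, -0.2512, 0.1533]
orientation: [-2.351, -2.077, 0.004]
contact_force: [-1.0, 0.4, 0.1]
opening: 0.0851
grasp_force: 0.0
```

Call:
send_rows:
  moves:
    - {"dx": 0,"dy": 0,"dz": 0.1,"ax": 0,"ay": 0,"az": 0}
    - {"dx": 0,"dy": 0,"dz": 0.2,"ax": 0,"ay": 0,"az": 0}
    - {"dx": 0,"dy": 0,"dz": 0.2,"ax": 0,"ay": 0,"az": 0}

```text
t: 7.65
tcp_pos: [0.5397, -0.2521, 0.1357]
orientation: [-2.354, -2.079, 0.001]
contact_force: [0.7, 0.0, -0.5]
opening: 0.0852
grasp_force: 0.0
```

```bash
python3 -c "
from h import *
go(np.array([.5404,-.2503,.136]),-7)"
```

```text
t 7.65 tcp [ 0.5397 -0.2521  0.1357] F [ 0.7  0.  -0.5] d [ 0.019  0.004 -0.003] a [-0.0003 -0.0001 -0.0006]
```

Call:
send_rows:
  moves:
    - {"dx": 0.01,"dy": 0.005,"dz": 0,"ax": 0,"ay": 0,"az": 0}
    - {"dx": 0.01,"dy": 0.005,"dz": 0,"ax": 0,"ay": 0,"az": 0}
    - {"dx": 0.01,"dy": 0.005,"dz": 0,"ax": 0,"ay": 0,"az": 0}
    - {"dx": 0.01,"dy": 0.005,"dz": 0,"ax": 0,"ay": 0,"az": 0}
    - {"dx": 0.01,"dy": 0.005,"dz": 0,"ax": 0,"ay": 0,"az": 0}
    - {"dx": 0.01,"dy": 0.005,"dz": 0,"ax": 0,"ay": 0,"az": 0}
  gripper: 1

```text
t: 8.4
tcp_pos: [0.5407, -0.2515, 0.1365]
orientation: [2.355, 2.079, 0.0]
contact_force: [-1.8, 0.2, 2.9]
opening: 0.0107
grasp_force: 58.4
```

Call:
send_rows:
  moves:
    - {"dx": 0,"dy": 0,"dz": -0.1,"ax": 0,"ay": 0,"az": 0}
    - {"dx": 0,"dy": 0,"dz": -0.25,"ax": 0,"ay": 0,"az": 0}
    - {"dx": 0,"dy": 0,"dz": -0.45,"ax": 0,"ay": 0,"az": 0}
    - {"dx": 0,"dy": 0,"dz": -0.7,"ax": 0,"ay": 0,"az": 0}
    - {"dx": 0,"dy": 0,"dz": -1,"ax": 0,"ay": 0,"az": 0}

```text
t: 9.02
tcp_pos: [0.5404, -0.2513, 0.2377]
orientation: [-2.355, -2.079, 0.0]
contact_force: [0.3, -0.5, -0.9]
opening: 0.0104
grasp_force: 58.4
```

Call:
send_rows:
  moves:
    - {"dx": 0,"dy": 0,"dz": -0.3,"ax": 0,"ay": 0,"az": 0}
    - {"dx": 0,"dy": 0,"dz": -0.6,"ax": 0,"ay": 0,"az": 0}
    - {"dx": 0,"dy": 0,"dz": -0.6,"ax": 0,"ay": 0,"az": 0}

```text
t: 9.4
tcp_pos: [0.5416, -0.252, 0.3]
orientation: [2.351, 2.076, 0.004]
contact_force: [0.8, 0.4, -1.0]
opening: 0.0104
grasp_force: 58.6
```

```bash
python3 - <<'E'
from h import *
go(S(.0011,.0036,.298),16.8)
for n in("scene","side"):
    c=read_camera(n); W=cloud(c); s=ctrl.sense(); p=s["tcp_pos"]
    M=(np.hypot(W[...,0]-p[0],W[...,1]-p[1])<.03)&(W[...,2]>.14)&(W[...,2]<.265)
    P=W[M]; r=c["R"].T@-c["t"]-p; r=r[:2]/np.hypot(*r[:2])
    for lo in np.arange(.14,.26,.02):
        Q=P[(P[:,2]>=lo)&(P[:,2]<lo+.02)]
        if len(Q): print(n,len(Q),round(lo,2),((np.median(Q,0)[:2]-r*.0047-p[:2])*1000).round(1))
    print(P[:,2].min())
E
```

```text
t 9.4 tcp [ 0.5416 -0.252   0.3   ] F [ 0.8  0.4 -1. ] d [ 4.087 -0.802  0.01 ] a [ 0.0017  0.0008 -0.1328]
scene 5 0.16 [ 2.8 -0.1]
scene 31 0.18 [ 3.6 -1.5]
scene 36 0.2 [ 3.4 -1.3]
scene 35 0.22 [ 4.  -1.2]
scene 34 0.24 [ 3.  -1.3]
0.17433704669677988
side 7 0.16 [-1.  -1.1]
side 16 0.18 [-1.6 -2.2]
side 23 0.2 [-1.7 -2.6]
side 19 0.22 [-1.9 -1.5]
side 20 0.24 [-1.2 -2.6]
0.16872057167145352
```

The bar is gripped at 58 N, vertical, with its foot about 126.5 mm below the TCP. I'll carry it to the stand.

Call:
send_rows:
  moves:
    - {"dx": 0.25,"dy": -0.05,"dz": 0,"ax": 0,"ay": 0,"az": -0.03}
    - {"dx": 0.5,"dy": -0.1,"dz": 0,"ax": 0,"ay": 0,"az": -0.065}
    - {"dx": 0.75,"dy": -0.15,"dz": 0,"ax": 0,"ay": 0,"az": -0.1}
    - {"dx": 1,"dy": -0.2,"dz": 0,"ax": 0,"ay": 0,"az": -0.1328}

```text
t: 10.0
tcp_pos: [0.5324, -0.1487, 0.2947]
orientation: [-1.867, -2.523, 0.002]
contact_force: [0.3, -0.3, -1.2]
opening: 0.0106
grasp_force: 58.7
```

```bash
python3 -c "
from h import *
go(np.array([.5122,.1625,.29]),16.8)"
```

```text
t 10.0 tcp [ 0.5324 -0.1487  0.2947] F [ 0.3 -0.3 -1.2] d [3.035 0.717 0.049] a [-0.0008 -0.0004  0.0011]
```

Call:
send_rows:
  moves:
    - {"dx": 0.33,"dy": 0.08,"dz": 0,"ax": 0,"ay": 0,"az": 0}
    - {"dx": 0.66,"dy": 0.16,"dz": 0,"ax": 0,"ay": 0,"az": 0}
    - {"dx": 1,"dy": 0.24,"dz": 0,"ax": 0,"ay": 0,"az": 0}

```text
t: 10.38
tcp_pos: [0.5264, -0.046, 0.2948]
orientation: [-1.872, -2.52, 0.002]
contact_force: [0.7, 0.5, -1.4]
opening: 0.0104
grasp_force: 58.7
```

Call:
send_rows:
  moves:
    - {"dx": 0.33,"dy": 0.08,"dz": 0,"ax": 0,"ay": 0,"az": 0}
    - {"dx": 0.66,"dy": 0.16,"dz": 0,"ax": 0,"ay": 0,"az": 0}
    - {"dx": 1,"dy": 0.24,"dz": 0,"ax": 0,"ay": 0,"az": 0}

```text
t: 10.75
tcp_pos: [0.5205, 0.0565, 0.2948]
orientation: [-1.872, -2.52, 0.003]
contact_force: [1.3, 0.6, -0.9]
opening: 0.01
grasp_force: 58.7
```

```bash
python3 -c "
from h import *
go(np.array([.5122,.1625,.275]),16.8)"
```

```text
t 10.75 tcp [0.5205 0.0565 0.2948] F [ 1.3  0.6 -0.9] d [1.038 0.227 0.198] a [-0.0008 -0.0001 -0.0001]
```

Call:
send_rows:
  moves:
    - {"dx": 0.3,"dy": 0.07,"dz": 0,"ax": 0,"ay": 0,"az": 0}
    - {"dx": 0.6,"dy": 0.14,"dz": 0.05,"ax": 0,"ay": 0,"az": 0}
    - {"dx": 0.85,"dy": 0.2,"dz": 0.15,"ax": 0,"ay": 0,"az": 0}
    - {"dx": 1,"dy": 0.23,"dz": 0.2,"ax": 0,"ay": 0,"az": 0}
    - {"dx": 1,"dy": 0.23,"dz": 0.2,"ax": 0,"ay": 0,"az": 0}
    - {"dx": 1,"dy": 0.23,"dz": 0.2,"ax": 0,"ay": 0,"az": 0}

```text
t: 11.5
tcp_pos: [0.5148, 0.1566, 0.2764]
orientation: [1.875, 2.52, -0.001]
contact_force: [1.0, -0.5, -1.6]
opening: 0.0102
grasp_force: 58.7
```

```bash
python3 - <<'E'
from h import *
go(np.array([.5122,.1625,.275]),16.8)
s=ctrl.sense();c=read_camera("wrist");d=dict(p=s["tcp_pos"],o=s["orientation"],**c);np.savez("w6.npz",**d)
sc=read_camera("scene");np.savez("sc6.npz",**sc);sd=read_camera("side");np.savez("sd6.npz",**sd)
p=s["tcp_pos"]; f=np.array([*p[:2],p[2]-.1265])
def px(c,X): q=c["K"]@(c["R"]@X+c["t"]); return (q[:2]/q[2]).round(1)
for n,c2 in(("sc",sc),("sd",sd)): print(n,"foot",px(c2,f),"bore",px(c2,S(.0011,.0036,.112)))
a=[]
for i,(I,(x,y,w)) in enumerate(((c["img"],(260,130,120)),(sc["img"],(325,140,60)),(sd["img"],(255,130,60)))):
    a.append(cv2.resize(I[y:y+int(w*1.5),x:x+w],(266,400),interpolation=cv2.INTER_CUBIC))
save("m6.png",np.hstack(a))
E
```

```text
t 11.5 tcp [0.5148 0.1566 0.2764] F [ 1.  -0.5 -1.6] d [ 0.064 -0.008  0.014] a [-0.0001  0.0002 -0.0005]
sc foot [357.4 163.8] bore [358.2 173.4]
sd foot [283.4 164.7] bore [282.9 171.6]
```

View pics/m6.png

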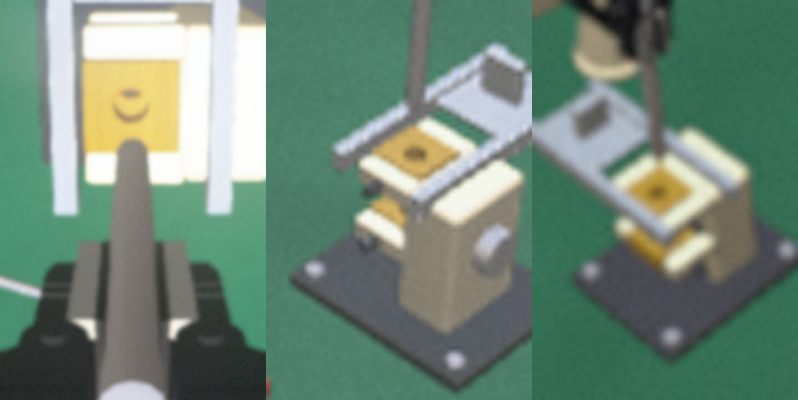

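The wrist tile shows the foot tip at (132,140) and the bore at (130,106). In the scene tile the foot is at (414,112) and the bore at (416,153); in the side tile the foot is at (658,155) and the bore at (657,190). From these I'll solve the relative offset with depth-free differences.

```bash
python3 - <<'E'
from h import *
from scipy.optimize import least_squares
w=dict(np.load("w6.npz"));sc=dict(np.load("sc6.npz"));sd=dict(np.load("sd6.npz"))
p=w["p"]; 
def px(c,X): q=c["K"]@(c["R"]@X+c["t"]); return q[:2]/q[2]
def pw(X):
    M=w["tool_from_camera"];t=Rn.from_rotvec(w["o"]).inv().apply(X-p);q=M[:3,:3].T@(t-M[:3,3])
    r=np.hypot(*q[:2]);return w["K"][:2,2]+q[:2]/r*np.arctan2(r,q[2])*w["K"][0,0]
F=np.array([p[0],p[1],p[2]-.1265])
# sub-pixel bore: darkest blob around expected bore in fixed views
def blob(c,u,v,n=5):
    g=c["img"][v-n:v+n+1,u-n:u+n+1].astype(float).sum(2); wt=np.clip(np.percentile(g,35)-g,0,None)
    yy,xx=np.indices(g.shape); return np.array([u-n+(wt*xx).sum()/wt.sum(),v-n+(wt*yy).sum()/wt.sum()])
print("bore sc",blob(sc,359,174,3),"sd",blob(sd,283,173,3))
msc=np.array([.4,9.3]);msd=np.array([-.2,7.9])
bw=np.array([260+130/2.217,130+106/2.222]);
yR=Rn.from_euler("z",16.8,degrees=True)
for name,use in(("fixed",1),("wrist",2),("all",3)):
    def res(q):
        D=yR.apply(np.array([q[0],q[1],0])); B=F+D; B[2]=.112; r=[]
        if use&1: r+=list(px(sc,B)-px(sc,F)-msc)+list(px(sd,B)-px(sd,F)-msd)
        if use&2:
            tip=F+yR.apply([0,.004,0])  # far edge of foot face, seen as top of bar silhouette
            r+=list((pw(B)-pw(tip)-(bw-np.array([260+132/2.217,130+140/2.222])))/1.5)
        return r
    o=least_squares(res,[0,0],x_scale=.001,diff_step=1e-3); print(name,(o.x*1000).round(2),np.round(o.fun,2))
E
```

```text
bore sc [358.27584636 174.13192652] sd [282.77777778 172.86328847]
fixed [-1.22  5.47] [-0.31  0.3  -0.19 -0.51]
wrist [-0.87  7.58] [0. 0.]
all [-1.   7.1] [ 0.12  0.09 -0.47 -0.8  -0.09  0.33]
```

The bore is about (-1, +6.5) mm from the bar in stand axes. I'll shift by that and lower to just above the mouth.

Call:
send_rows:
  moves:
    - {"dx": 0.03,"dy": -0.005,"dz": 0,"ax": 0,"ay": 0,"az": 0}
    - {"dx": 0.065,"dy": -0.01,"dz": 0.1,"ax": 0,"ay": 0,"az": 0}
    - {"dx": 0.065,"dy": -0.01,"dz": 0.25,"ax": 0,"ay": 0,"az": 0}
    - {"dx": 0.065,"dy": -0.01,"dz": 0.33,"ax": 0,"ay": 0,"az": 0}
    - {"dx": 0.065,"dy": -0.01,"dz": 0.33,"ax": 0,"ay": 0,"az": 0}

```text
t: 12.28
tcp_pos: [0.5111, 0.1636, 0.2421]
orientation: [-1.873, -2.521, 0.003]
contact_force: [0.1, 0.2, -1.7]
opening: 0.0105
grasp_force: 58.7
```

```bash
python3 - <<'E'
from h import *
go(np.array([.5121,.1625,.234]),16.8)
s=ctrl.sense();c=read_camera("wrist");np.savez("w7.npz",p=s["tcp_pos"],o=s["orientation"],**c)
sc=read_camera("scene");np.savez("sc7.npz",**sc);sd=read_camera("side");np.savez("sd7.npz",**sd)
a=[]
for I,(x,y,w) in ((c["img"],(290,150,60)),(sc["img"],(340,150,36)),(sd["img"],(265,148,36))):
    a.append(cv2.resize(I[y:y+int(w*1.5),x:x+w],(266,400),interpolation=cv2.INTER_CUBIC))
save("m7.png",np.hstack(a))
E
```

```text
t 12.28 tcp [0.5111 0.1636 0.2421] F [ 0.1  0.2 -1.7] d [-0.014  0.006  0.081] a [-0.0007  0.     -0.0001]
```

View pics/m7.png

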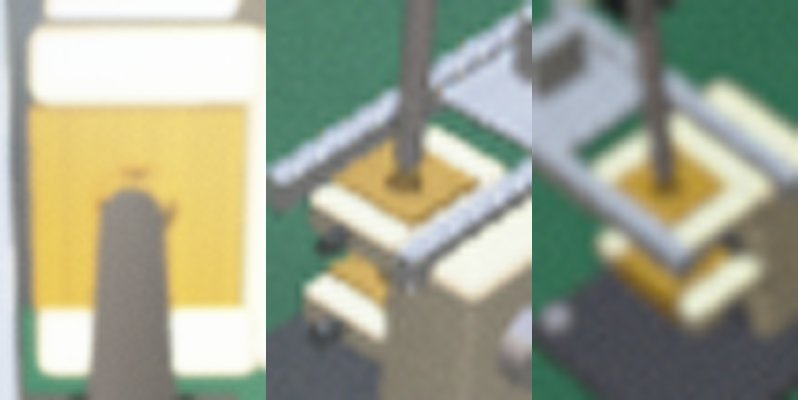

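The wrist tile shows the block spanning columns 30–248 and the bore rim 102–172 (centre ≈137), with its top at row 172. The foot is centred near 133, and in y it sits on the bore centre to within about 0.5 mm after parallax. I'll correct +0.8 mm in stand x and enter slowly.

Call:
send_rows:
  moves:
    - {"dx": -0.003,"dy": 0.008,"dz": 0,"ax": 0,"ay": 0,"az": 0}
    - {"dx": -0.003,"dy": 0.008,"dz": 0.03,"ax": 0,"ay": 0,"az": 0}
    - {"dx": -0.003,"dy": 0.008,"dz": 0.06,"ax": 0,"ay": 0,"az": 0}
    - {"dx": -0.003,"dy": 0.008,"dz": 0.09,"ax": 0,"ay": 0,"az": 0}
    - {"dx": -0.003,"dy": 0.008,"dz": 0.09,"ax": 0,"ay": 0,"az": 0}

```text
t: 13.05
tcp_pos: [0.5123, 0.1638, 0.2339]
orientation: [-1.873, -2.522, 0.001]
contact_force: [1.0, 0.5, -0.3]
opening: 0.0103
grasp_force: 58.7
```

Call:
send_rows:
  moves:
    - {"dx": 0,"dy": 0,"dz": 0.03,"ax": 0,"ay": 0,"az": 0}
    - {"dx": 0,"dy": 0,"dz": 0.06,"ax": 0,"ay": 0,"az": 0}
    - {"dx": 0,"dy": 0,"dz": 0.09,"ax": 0,"ay": 0,"az": 0}
    - {"dx": 0,"dy": 0,"dz": 0.09,"ax": 0,"ay": 0,"az": 0}

```text
t: 13.55
tcp_pos: [0.5123, 0.1638, 0.2249]
orientation: [-1.873, -2.522, 0.001]
contact_force: [0.0, 0.1, -1.9]
opening: 0.0109
grasp_force: 58.7
```

It is 13 mm into the upper bushing with no contact force. Continuing down.

Call:
send_rows:
  moves:
    - {"dx": 0,"dy": 0,"dz": 0.06,"ax": 0,"ay": 0,"az": 0}
    - {"dx": 0,"dy": 0,"dz": 0.12,"ax": 0,"ay": 0,"az": 0}
    - {"dx": 0,"dy": 0,"dz": 0.18,"ax": 0,"ay": 0,"az": 0}
    - {"dx": 0,"dy": 0,"dz": 0.24,"ax": 0,"ay": 0,"az": 0}
    - {"dx": 0,"dy": 0,"dz": 0.28,"ax": 0,"ay": 0,"az": 0}
    - {"dx": 0,"dy": 0,"dz": 0.28,"ax": 0,"ay": 0,"az": 0}

```text
t: 14.3
tcp_pos: [0.5123, 0.1639, 0.1969]
orientation: [-1.873, -2.522, 0.001]
contact_force: [-0.3, -0.0, 0.0]
opening: 0.0105
grasp_force: 58.7
```

Call:
send_rows:
  moves:
    - {"dx": 0,"dy": 0,"dz": 0.03,"ax": 0,"ay": 0,"az": 0}
    - {"dx": 0,"dy": 0,"dz": 0.06,"ax": 0,"ay": 0,"az": 0}
    - {"dx": 0,"dy": 0,"dz": 0.09,"ax": 0,"ay": 0,"az": 0}
    - {"dx": 0,"dy": 0,"dz": 0.12,"ax": 0,"ay": 0,"az": 0}
    - {"dx": 0,"dy": 0,"dz": 0.12,"ax": 0,"ay": 0,"az": 0}

```text
t: 14.92
tcp_pos: [0.5123, 0.1638, 0.185]
orientation: [-1.873, -2.522, 0.001]
contact_force: [-0.1, -0.3, -0.4]
opening: 0.0101
grasp_force: 58.6
```

Call:
send_rows:
  moves:
    - {"dx": 0,"dy": 0,"dz": 0.04,"ax": 0,"ay": 0,"az": 0}
    - {"dx": 0,"dy": 0,"dz": 0.08,"ax": 0,"ay": 0,"az": 0}
    - {"dx": 0,"dy": 0,"dz": 0.13,"ax": 0,"ay": 0,"az": 0}
    - {"dx": 0,"dy": 0,"dz": 0.18,"ax": 0,"ay": 0,"az": 0}
    - {"dx": 0,"dy": 0,"dz": 0.22,"ax": 0,"ay": 0,"az": 0}
    - {"dx": 0,"dy": 0,"dz": 0.235,"ax": 0,"ay": 0,"az": 0}
    - {"dx": 0,"dy": 0,"dz": 0.235,"ax": 0,"ay": 0,"az": 0}
    - {"dx": 0,"dy": 0,"dz": 0.235,"ax": 0,"ay": 0,"az": 0}

```text
t: 15.92
tcp_pos: [0.5125, 0.1638, 0.1619]
orientation: [-1.873, -2.522, 0.0]
contact_force: [-0.7, 0.4, -1.8]
opening: 0.0106
grasp_force: 58.6
```

```bash
python3 - <<'E'
from h import *
s=ctrl.sense();print(s["tcp_pos"],s["contact_force"],s["ft_torque"],np.abs(s["joint_velocities"]).max(),s["grasp_force"],s["t"])
o=s["tcp_pos"][:2]
for n in("scene","side"):
    c=read_camera(n);W=cloud(c);I=c["img"].astype(int)
    # bar below lower block, and guard tab
    sat=I.max(2)-I.min(2)
    d=np.hypot(W[...,0]-o[0],W[...,1]-o[1]); M=(d<.011)&(W[...,2]>.014)&(W[...,2]<.048)
    P=W[M]; print(n,"under",len(P),np.percentile(P[:,2],[0,10,50,90]).round(3) if len(P) else "")
    M2=(d<.014)&(W[...,2]>.07)&(W[...,2]<.094);print("between",M2.sum(),np.median(I[M2],0) if M2.any() else "")
    T=W[(np.hypot(*np.moveaxis(W[...,:2]-S(.005,.0835,0)[:2],-1,0))<.025)&(W[...,2]>.128)&(W[...,2]<.153)]
    print("tab",len(T),[(inS(q)*1000).round(1) for q in [T.mean(0)]] if len(T) else "")
E
```

```text
[0.51248099 0.16384939 0.16185742] [-0.65897776  0.38798582 -1.80849624] [-0.09822667  0.07817332 -0.01580132] 0.0024060061494775575 58.647873401641846 15.925
scene under 0 
between 0 
tab 57 [array([14.1, 77.5])]
side under 0 
between 0 
tab 6 [array([ 5.6, 77.8])]
```

The contact force is only the bar's weight, the arm is still, and the foot is about 14.6 mm below the lower bushing. The fixed cameras cannot see the foot itself. I'm handing the job in.

```bash
python3 -c "
from workcell import ctrl
print(ctrl.finish_job())"
```

```text
the job is handed in; nothing more can be done
None
```

The job is handed in: the guard is open to its stop, and the needle bar is held upright and still through both bushings. Its foot is about 14.6 mm below the lower one; that depth comes from the arm's position, because the cameras could not see the foot.

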